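# Reload the two-bay label dispenser

## Task

Reload the label dispenser: first lift every used spindle (bare brown core, one or two of them) out of its bays and lay it in the white tray. Then lower the two full label rolls from the steel stand into the dispenser's bays, both ends of each axle right down in their slots, and last put the blue cover on by hooking its two tabs under the bar of the dispenser's hook wall at a tilt and swinging it down until it lies flat, fully home. Do not disturb the jars at the back.

Things in the scene. Friction and masses are not known exactly. Their poses are not given: they have to be found in the camera images.
- dispenser: white and grey label dispenser, 224 x 130 mm, 105 mm high, fixed; origin at the centre of its underside, z up; hook wall on its -x side (towards the robot), far wall on its +x side. Seated cover: underside on both walls at z = 85 mm, handle middle at x = 0, y = 0, play about 3 mm in x, 4 mm in y; bar and stop let it in only at a tilt, tabs first, far edge up (0.35 rad suits)
- hook_slot (a point): middle of the hook wall's top, dispenser x = -104, z = 85 mm, axes as the dispenser's. The wall is 12 mm thick (x = -110 to -98). A steel bar of the same thickness runs above it, z = 99 to 105 mm; between them are two windows 14 mm high, from y = 10.5 to 50 mm either side of the middle, for the cover's tabs, whose tips come to about x = -108 mm
- far_ledge (a point): middle of the far wall's top, where the cover's far edge comes to rest: dispenser x = 102, z = 85 mm; a stop at x = 106 to 112 mm rises 11 mm above it
- bay_front (a point): centre of a seated spindle in the bay nearer the hook wall: dispenser x = -48, z = 44 mm, spindle along the dispenser's y. Cheeks at y = +-46 to +-54 mm, top at z = 58 mm, have open slots 13 mm wide with rounded mouths for the axle
- bay_back (a point): centre of a seated spindle in the bay nearer the far wall, dispenser x = +48, z = 44 mm; otherwise as bay_front
- tray: shallow white plastic tray, 200 x 200 mm, 30 mm high, walls and floor 5 mm, fixed; origin at the centre of its underside
- cover_grip (a point): middle of the loose blue cover's handle, 28 mm above the cover's underside. Handle: black rib 14 mm thick (x), 70 mm long (y), from 5 to 39 mm above the underside. Plate 5 mm thick, 118 mm wide (y), x = -95 to +103 mm of here; two tabs 30 mm wide at y = +-30 mm reach on to x = -108. 0.22 kg. x points from the tabs to the far edge, z up from the plate. Starts flat on the table
- cover_tabs (a point): point on the cover midway between its two tab tips, at the level of the underside; axes as for cover_grip
- core_1_mid (a point): middle of a used spindle, in a dispenser bay at the start (one or two are present): a 9 mm steel axle along its own y axis, 130 mm long over two black square end plates (52 x 52 x 8 mm), with a bare brown core 50 mm in diameter and 40 mm wide in its middle; 0.12 kg. Hold the core by its two flat faces, fingertips above the axle
- core_2_mid (a point): middle of a used spindle, in a dispenser bay at the start (one or two are present): a 9 mm steel axle along its own y axis, 130 mm long over two black square end plates (52 x 52 x 8 mm), with a bare brown core 50 mm in diameter and 40 mm wide in its middle; 0.12 kg. Hold the core by its two flat faces, fingertips above the axle
- roll_1_mid (a point): middle of a full label roll, in the fixed steel stand at the start: a 9 mm steel axle along its own y axis, 130 mm long over two black square end plates (52 x 52 x 8 mm), with a white roll 74 mm in diameter and 40 mm wide in its middle; 0.28 kg. The stand has the same slotted cheeks as the dispenser. Hold the roll by its two flat faces, fingertips above the axle
- roll_2_mid (a point): middle of a full label roll, in the fixed steel stand at the start: a 9 mm steel axle along its own y axis, 130 mm long over two black square end plates (52 x 52 x 8 mm), with a white roll 74 mm in diameter and 40 mm wide in its middle; 0.28 kg. The stand has the same slotted cheeks as the dispenser. Hold the roll by its two flat faces, fingertips above the axle
- jar: glass jar with a black lid, 66 mm wide, 90 mm high, a bystander at the back of the table; origin at the centre of its underside
- spice_jar: white spice jar, 47 mm wide, 98 mm high, a bystander at the back of the table; origin at the centre of its underside

How it is judged:
By the outcome, as a careful person would: the job done as asked, in the order asked, and still so for the second after the job is handed in, with the robot touching nothing.
Of core_1, core_2 only 1 to 2 are there at a start; the rules pass over those that are not, and their reading is None.
At some moment in a run one of cover may be knocked a few centimetres aside while the robot is not near it.
It also fails if it takes over 192 s, if anything falls off the work surface, if the arm or the gripper's body presses on something with over 40 N, if the wrist force passes 120 N, or if a joint passes its speed limit or range.

## Robot

A 6-joint arm with a two-finger parallel gripper is mounted at the origin on a cart in front of the work surface, level with it; the furniture and walls round the work are solid. World frame = base frame: x ahead of the robot, y to its left, z up, the work surface at z = 0. Lengths are in m, angles in rad, forces in N, time in s.
With the tool pointing down it reaches from about 0.225 to 0.875 m from the base axis. Payload 3.4 kg.
Tool frame: the origin (TCP) lies at the very end of the fingers, on their centre line; the grasp point (between the pads) lies 19 mm behind it (manip.hold_point_z is the distance from the TCP to the grasp point, in m); z points along the fingers, x is the direction in which the jaws open and shut, and the axes are right-handed (so a half turn about z gives the same grasp; the last joint's range is limited). The gripper opens to 85 mm and grips with 20 to 120 N. Pads are 22 mm wide; open, the fingers measure 114 mm over their backs; the gripper's body (76 mm by 85 mm) begins 54 mm behind the grasp point. The pads swing forward as they close: fully open they stand 13 mm farther back than shut.
Start: joints at [1.033, 0.276, 1.505, -0, 1.361, -0.121], TCP at [0.233, 0.526, 0.231] pointing down, gripper open.
Joint ranges: [-2.89, 2.89], [-0.75, 2.08], [0.22, 2.7], [-1.18, 4.32], [0.11, 2.71], [-2.7, 2.7]. Speed limits (rad/s): [2.57, 2.57, 3.14, 3.14, 3.14, 3.14].

## Interface

Orientations are given as a unit quaternion [w, x, y, z].
In Python, from rig import manip gives the robot as it stands.
- The arm moves only by the tool apply_moves, never from a script. Its argument "commands" is one flat list of numbers, 6 for each row, row after row: the shift along the tool's x, y, z normalised to -1 to 1, where 1 is 0.03 m, then the turn, a rotation vector about the tool's x, y, z normalised to -1 to 1, where 1 is 0.15 rad. A call has 1 to 20 rows; each row shifts and turns the commanded pose from where the row before left it, along the tool's axes as they then stand; what a row does not reach is not made up. A row lasts 1/10 s, in which the tool goes at most 50 mm and 8.59 degrees, less where a joint would pass 70% of its speed; a pose out of reach is approached as far as the arm can. A call with a number of a shift or a turn outside -1 to 1 is refused whole. A call with a gripper value outside its range is refused whole. "jaw" is the opening, from -1 (shut) to 1 (fully open), set as the call begins (left out, the last holds). The fingers move at their own pace and stop on an object; "newtons" is the grip in N (left out, the last holds). Time passes only in rows, so rows that do not move let the fingers close. It gives the time, the measured TCP pose, the force and the opening at its end, in the units of the state.
- manip.get_state(): the state, without advancing time (a new reading comes with each control period).
- manip.get_image(name): name is "side" or "top"; returns a dict with "frame" (384x512x3 uint8, red, green, blue), "fx", "fy", "cx", "cy" (pixels), "extrinsics" (4x4, takes a point from camera to world coordinates). Camera axes: x right, y up, looking along -z (the intrinsics and any distortion apply to the point x, -y, -z); pixel columns grow to the right and rows downward; lengths in m; the calibration is good to about 2 mm. A picture is of the moment at which its call begins. There is no depth.
- manip.sign_off(): hands the job in, once; it reports no verdict.
The state is a dict: "clock": time; "qpos": joint angles; "qd": joint speeds; "effort": joint torques, N m; "position": TCP position; "ee_rot": TCP orientation; "contact_force": force on the tool from outside, world axes, zero at the start; "moment": the same for the moment, N m; "width": finger opening in m.
Only numpy, scipy, OpenCV 4.12 (cv2) and the standard library are available. Lean on these libraries where they do the work, as an engineer would, in place of code of your own. Each camera call takes 0.05 s, during which the arm holds its last target. There are 200 camera calls.

## Working session

There is one attempt and no reset: what is moved stays moved. The work goes in short steps, Python scripts to look and compute and a tool call to move; the robot and the scene stay as the last step left them, time stands still between calls to the robot, and variables do not carry over. Pictures are saved under pics/ and viewed, about 12 in all and at most 16, crops included, and the job is handed in when it is done.

Besides the shell and the picture viewer there is one more tool, called in YAML: its name, and indented under it one key for each argument. apply_moves: Moves the arm, as the interface text tells. Scaled input: -1 to 1 covers 0.03 m each way for a shift and 0.15 rad each way for a turn. Its arguments: {"type":"object","properties":{"commands":{"type":"array"},"jaw":{"type":"number"},"newtons":{"type":"number"}},"required":["commands"]}

```bash
ls; mkdir -p pics; cat > h.py <<'E'
import numpy as np, cv2
from rig import manip
def snap(n,f=None):
    im=manip.get_image(n)
    if f: cv2.imwrite(f,im["frame"][:,:,::-1])
    return im
E
python3 - <<'E'
from h import *
for n in("top","side"):
    im=snap(n,f"pics/{n}0.png"); print(n,{k:v for k,v in im.items() if k!="frame"})
print(manip.get_state(), manip.hold_point_z)
E
```

```text
pics
top {'fx': 440.1943347990465, 'fy': 440.1943347990465, 'cx': 260.4093919933417, 'cy': 187.27142574546207, 'extrinsics': array([[-2.29018533e-02,  9.91105783e-01, -1.31090930e-01,
         4.20805478e-01],
       [-9.99735432e-01, -2.29845146e-02,  8.82661284e-04,
         6.51734043e-02],
       [-2.13825068e-03,  1.31076462e-01,  9.91369956e-01,
         1.44950775e+00],
       [ 0.00000000e+00,  0.00000000e+00,  0.00000000e+00,
         1.00000000e+00]])}
side {'fx': 411.31038432978954, 'fy': 411.31038432978954, 'cx': 254.11653002072762, 'cy': 199.46811626554359, 'extrinsics': array([[ 0.99864882, -0.02077885,  0.04763171,  0.64733484],
       [ 0.04968865,  0.6502122 , -0.75812606, -0.98535842],
       [-0.01521773,  0.75946845,  0.65036612,  0.96593606],
       [ 0.        ,  0.        ,  0.        ,  1.        ]])}
{'clock': 0.1, 'qpos': array([ 1.03303095e+00,  2.76539907e-01,  1.50598629e+00,  6.93444733e-06,
        1.36069398e+00, -1.20985043e-01]), 'qd': array([-0.00174184, -0.00151992, -0.00401294, -0.0026016 ,  0.00216541,
       -0.00033158]), 'effort': array([ 3.43836604e-03, -4.17698157e+01, -2.46407694e+01, -2.18490936e-04,
        5.81665750e-03,  9.97443493e-06]), 'position': array([0.23252977, 0.52538547, 0.23052962]), 'ee_rot': array([ 3.55321232e-04,  8.38098712e-01,  5.45517999e-01, -7.32097275e-04]), 'contact_force': array([-0.61413607, -0.01085009, -0.82745046]), 'moment': array([-0.0532058 ,  0.00024021, -0.04412119]), 'width': 0.08530147995954605} 0.0187
```

View pics/top0.png

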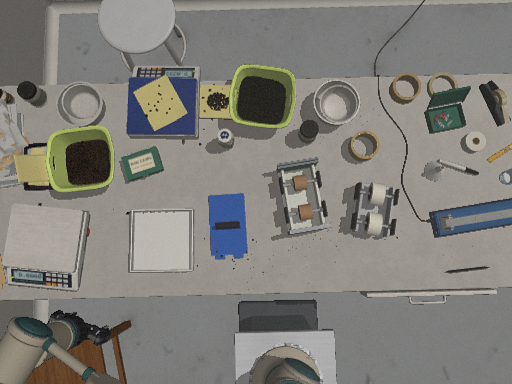

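View pics/side0.png

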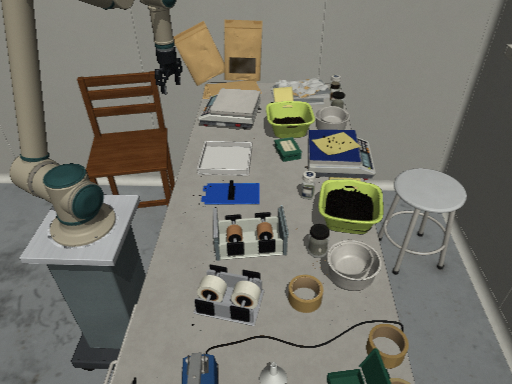

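Top view: the tray is near (161,240), the cover near (228,226), the dispenser with two cores near (303,197) and the stand with two rolls near (375,208). I'll enlarge crops of these.

```bash
python3 - <<'E'
import cv2
a=cv2.imread("pics/top0.png")[150:250,265:405]
b=cv2.imread("pics/top0.png")[185:280,120:260]
s=lambda i,k:cv2.resize(i,None,fx=k,fy=k,interpolation=cv2.INTER_CUBIC)
cv2.imwrite("pics/ta.png",s(a,5.5)); 
c=cv2.imread("pics/side0.png")[175:325,190:295]
cv2.imwrite("pics/tb.png",s(b,5.5)); cv2.imwrite("pics/sa.png",s(c,4))
E
```

```text
(no output)
```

View pics/ta.png

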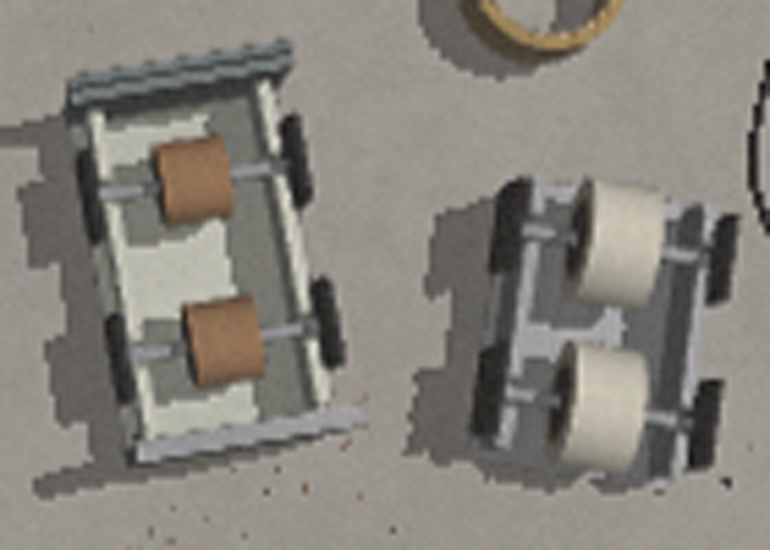

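View pics/tb.png

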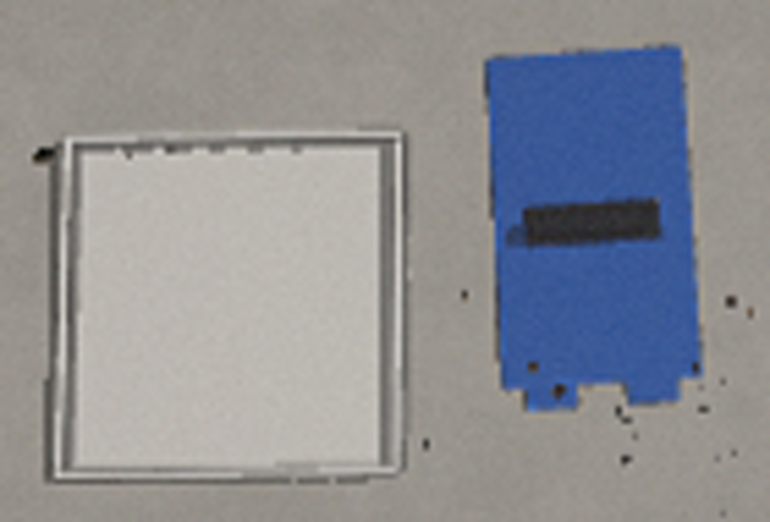

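View pics/sa.png

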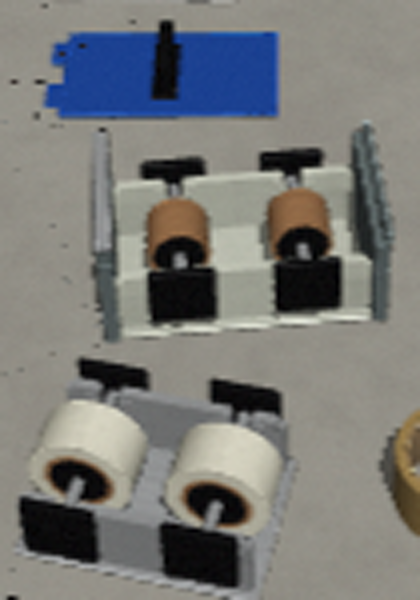

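Both views agree: two cores are in the bays, two rolls are in the stand, and the hook wall faces the robot. I read keypoints off the crops and will fit the poses from both cameras.

```bash
cat >> h.py <<'E'
from scipy.optimize import least_squares
CAL={}
def cal(n):
    if n not in CAL:
        import pickle,os
        if not os.path.exists("cal.pkl"):
            pickle.dump({k:{q:v for q,v in manip.get_image(k).items() if q!="frame"} for k in("top","side")},open("cal.pkl","wb"))
        CAL.update(pickle.load(open("cal.pkl","rb")))
    return CAL[n]
def proj(n,P):
    c=cal(n);E=c["extrinsics"];p=(np.atleast_2d(P)-E[:3,3])@E[:3,:3]
    return np.c_[c["cx"]+c["fx"]*p[:,0]/-p[:,2], c["cy"]-c["fy"]*p[:,1]/-p[:,2]]
def place(q,L):
    c,s=np.cos(q[3]),np.sin(q[3]);L=np.atleast_2d(L)/1000.
    return np.c_[q[0]+c*L[:,0]-s*L[:,1],q[1]+s*L[:,0]+c*L[:,1],q[2]+L[:,2]]
def fit(obs,z=None,x0=(.5,0,0,0)):
    """obs: list of (view, offx,offy,scale,[(u,v,X,Y,Z mm)..])"""
    def full(p): return p if z is None else np.array([p[0],p[1],z,p[2]])
    def f(p):
        r=[]
        for n,ox,oy,s,l in obs:
            l=np.array(l,float); r.append((proj(n,place(full(p),l[:,2:]))-(l[:,:2]/s+[ox,oy])).ravel())
        return np.concatenate(r)
    x0=np.array(x0,float) if z is None else np.array(x0,float)[[0,1,3]]
    s=least_squares(f,x0,loss="soft_l1",f_scale=.7)
    return full(s.x),f(s.x).reshape(-1,2)
E
cat > m.py <<'E'
from h import *
np.set_printoptions(precision=4,suppress=True,linewidth=150)
T=("top",265,150,5.5);B=("top",120,185,5.5);S=("side",190,175,4)
def sp(R,L,N): # right-plate right edge far,near ; left plate left edge far,near ; side near plate TL,TR,BR,BL
    return [T+([R[0]+(26,-65,26),R[1]+(-26,-65,26),L[0]+(26,65,-26),L[1]+(-26,65,-26)],),
            S+([N[0]+(-26,-65,26),N[1]+(26,-65,26),N[2]+(26,-65,-26),N[3]+(-26,-65,-26)],)]
O={"cover":([B+([(487,60,103,59,-23),(680,46,103,-59,-23),(503,388,-95,59,-23),(702,374,-95,-59,-23),(527,410,-108,45,-23),(680,402,-108,-45,-23),(525,203,7,35,11),(658,200,7,-35,11),(660,238,-7,-35,11),(527,245,-7,35,11)],)],.028),
"tray":([B+([(67,135,100,100,30),(405,130,100,-100,30),(402,472,-100,-100,30),(52,478,-100,100,30)],)],0.),
"disp":([T+([(68,82,112,65,96),(292,40,112,-65,96),(137,462,-110,65,105),(367,420,-110,-65,105)],),S+([(108,340,-110,-65,0),(384,318,112,-65,0)],)],0.),
"rollB":(sp([(740,215),(727,302)],[(507,182),(490,268)],[(162,525),(240,530),(238,588),(160,580)]),None),
"rollA":(sp([(722,380),(710,468)],[(487,345),(472,432)],[(20,500),(98,510),(100,562),(22,552)]),None),
"coreB":(sp([(300,115),(312,205)],[(78,150),(90,242)],[(275,262),(338,258),(342,308),(280,312)]),None),
"coreA":(sp([(335,280),(345,365)],[(106,318),(120,402)],[(148,270),(214,268),(216,318),(150,322)]),None)}
for k,(o,z) in O.items():
    q,r=fit(o,z); print(k,q); print(r.T.round(1))
    if k=="disp": print(" bays",place(q,[[-48,0,44],[48,0,44]]))
E
python3 m.py
```

```text
cover [0.4882 0.173  0.028  0.0421]
[[-0.1  0.4 -0.   0.1  0.1  0.   0.7 -1.7 -1.8  0.5]
 [-0.5 -0.3  0.4  0.6  0.2 -0.2  1.6  0.7 -1.8 -1.7]]
tray [ 0.4456  0.3826  0.     -0.0135]
[[-0.4  0.  -0.1  0.5]
 [-0.5 -0.1  0.6  0.1]]
disp [ 0.571  -0.0706  0.      0.1464]
[[-0.2 -0.  -0.   0.2 -1.5  0.7]
 [-1.  -0.3  0.2  0.6  0.2 -0.3]]
 bays [[ 0.5235 -0.0776  0.044 ]
 [ 0.6185 -0.0636  0.044 ]]
rollB [ 0.5778 -0.3075  0.0451 -0.2001]
[[ 0.4  0.6 -1.5 -0.7 -1.1 -1.  -0.   0.5]
 [-1.  -0.7  0.1 -0.   0.1  3.   0.  -2. ]]
rollA [ 0.4825 -0.2913  0.045  -0.1775]
[[ 0.4  0.6 -1.6 -0.9 -0.9 -1.3 -0.2  0.8]
 [-1.2 -0.7  0.   0.   0.2  1.3 -0.1 -1.2]]
coreB [ 0.6212 -0.0641  0.044   0.114 ]
[[ 0.2  0.5 -0.6 -0.5 -0.8  0.8 -0.5 -1.9]
 [-1.  -1.3  0.7 -0.5  0.5  0.5 -0.3 -0.3]]
coreA [ 0.5249 -0.0791  0.0457  0.137 ]
[[-0.4  0.8 -0.3 -0.2 -1.1 -0.1 -0.1 -0.5]
 [-1.4 -0.6 -0.4  0.2  1.1  0.3 -0.5 -0.2]]
```

apply_moves:
  commands: [0,0,0,0,0,-0.94,0,0,0,0,0,-0.94,0,0,0,0,0,-0.94,0,0,0,0,0,-0.94,-0.8,0.37,0,0,0,0,-0.8,0.37,0,0,0,0,-0.8,0.37,0,0,0,0,-0.8,0.37,0,0,0,0,-0.8,0.37,0,0,0,0,-0.8,0.37,0,0,0,0,-0.8,0.37,0,0,0,0,-0.8,0.37,0,0,0,0,-0.8,0.37,0,0,0,0,-0.8,0.37,0,0,0,0,-0.8,0.37,0,0,0,0,-0.8,0.37,0,0,0,0,-0.8,0.37,0,0,0,0,-0.8,0.37,0,0,0,0]
  jaw: 0.32
  newtons: 40

```text
clock: 2.0
position: [0.4361, 0.2152, 0.2312]
ee_rot: [-0.0, 0.653, 0.757, -0.0]
contact_force: [0.4, -0.4, -0.3]
width: 0.0567
```

apply_moves:
  commands: [-0.8,0.37,0,0,0,0,-0.8,0.37,0,0,0,0,-0.8,0.37,0,0,0,0,-0.8,0.37,0,0,0,0,-0.8,0.37,0,0,0,0,-0.8,0.37,0,0,0,0,-0.8,0.37,0,0,0,0,-0.8,0.37,0,0,0,0,-0.8,0.37,0,0,0,0,-0.8,0.37,0,0,0,0,-0.8,0.37,0,0,0,0,0,0,0,0,0,0,0,0,0,0,0,0]

```text
clock: 3.3
position: [0.595, -0.0272, 0.2308]
ee_rot: [-0.001, 0.654, 0.757, -0.0]
contact_force: [0.5, -0.2, -0.0]
width: 0.0566
```

```bash
cat >> h.py <<'E'
from scipy.spatial.transform import Rotation as Ro
def Rt(): return Ro.from_quat(manip.get_state()["ee_rot"],scalar_first=True)
def down(psi): return Ro.from_matrix(np.array([[np.cos(psi),np.sin(psi),0],[np.sin(psi),-np.cos(psi),0],[0,0,-1]]))
def need(p,psi=None):
    s=manip.get_state();R=Rt()
    T=R if psi is None else down(psi)
    print("t %.1f"%s["clock"],"p",s["position"].round(4),"F",s["contact_force"].round(1),"w %.4f"%s["width"],"q6 %.2f"%s["qpos"][5])
    print("rot units",((R.inv()*T).as_rotvec()/.15).round(2),"shift units (target axes)",(T.inv().apply(np.array(p)-s["position"])/.03).round(2))
E
python3 -c "
from h import *
need([.620,-.064,.09],1.718)"
```

```text
t 3.3 p [ 0.595  -0.0272  0.2308] F [ 0.5 -0.2 -0. ] w 0.0566 q6 -1.88
rot units [-0.01 -0.01 -0.01] shift units (target axes) [-1.33  0.64  4.69]
```

apply_moves:
  commands: [-0.67,0.32,0,0,0,0,-0.66,0.32,0,0,0,0,0,0,0.9,0,0,0,0,0,0.9,0,0,0,0,0,0.9,0,0,0,0,0,0.9,0,0,0,0,0,0.8,0,0,0,0,0,0,0,0,0]

```text
clock: 4.1
position: [0.6167, -0.0618, 0.0959]
ee_rot: [-0.004, 0.653, 0.758, -0.002]
contact_force: [-0.7, -0.2, -0.5]
width: 0.0567
```

```bash
cat >> h.py <<'E'
def duo(f,P,h=45,k=6):
    """crops of both views round world point P side by side, scaled to 390 px each"""
    o=[]
    for n in("side","top"):
        a=manip.get_image(n)["frame"][:,:,::-1]; u,v=proj(n,P)[0].round().astype(int)
        c=a[max(v-h,0):v+h,max(u-h,0):u+h]; o.append(cv2.resize(c,(395,395),interpolation=cv2.INTER_CUBIC)); print(n,"origin",u-h,v-h,"scale",395/(2*h))
    cv2.imwrite(f,np.hstack(o))
E
python3 -c "
from h import *
need([.620,-.064,.05],1.718)
duo('pics/d1.png',[.57,-.07,.05],32)"
```

```text
t 4.1 p [ 0.6167 -0.0618  0.0959] F [-0.7 -0.2 -0.5] w 0.0567 q6 -1.93
rot units [-0.05 -0.02  0.01] shift units (target axes) [-0.09  0.1   1.53]
side origin 216 199 scale 6.171875
top origin 271 165 scale 6.171875
```

View pics/d1.png

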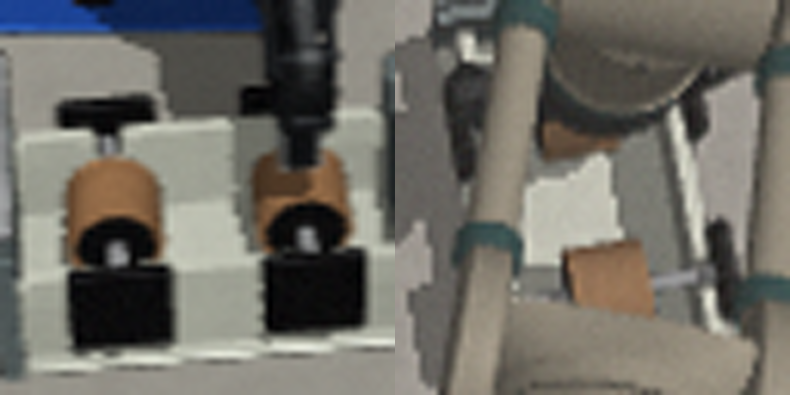

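Side crop: the fingertip at about 302 is over the core spanning 255–352, so it is centred. I'll lower and close.

apply_moves:
  commands: [-0.09,0.1,0.5,0,0,0,0,0,0.5,0,0,0,0,0,0.4,0,0,0,0,0,0,0,0,0,0,0,0,0,0,0]

```text
clock: 4.7
position: [0.6238, -0.066, 0.0574]
ee_rot: [0.0, 0.653, 0.757, 0.0]
contact_force: [-0.1, -0.9, 0.4]
width: 0.0562
```

apply_moves:
  commands: [0,0,0,0,0,0,0,0,0,0,0,0,0,0,0,0,0,0,0,0,0,0,0,0,0,0,0,0,0,0,0,0,0,0,0,0]
  jaw: -0.3
  newtons: 40

```text
clock: 5.3
position: [0.6244, -0.0659, 0.0583]
ee_rot: [0.001, 0.653, 0.757, 0.001]
contact_force: [0.9, 1.8, 4.7]
width: 0.0387
```

apply_moves:
  commands: [0,0,-0.3,0,0,0,0,0,-0.5,0,0,0,0,0,-0.7,0,0,0,0,0,-0.9,0,0,0,0,0,-0.9,0,0,0,0,0,-0.9,0,0,0,0,0,-0.4,0,0,0,0,0,0,0,0,0,0,0,0,0,0,0]

```text
clock: 6.2
position: [0.6227, -0.0658, 0.1941]
ee_rot: [-0.001, 0.653, 0.757, -0.001]
contact_force: [0.3, 0.2, -1.7]
width: 0.0386
```

```bash
python3 -c "
from h import *
need([.400,.3826,.20],1.718)
duo('pics/d2.png',[.58,-.07,.10],45)"
```

```text
t 6.2 p [ 0.6227 -0.0658  0.1941] F [ 0.3  0.2 -1.7] w 0.0386 q6 -1.93
rot units [-0.01 -0.   -0.  ] shift units (target axes) [15.87 -5.15 -0.2 ]
side origin 206 174 scale 4.388888888888889
top origin 259 147 scale 4.388888888888889
```

View pics/d2.png

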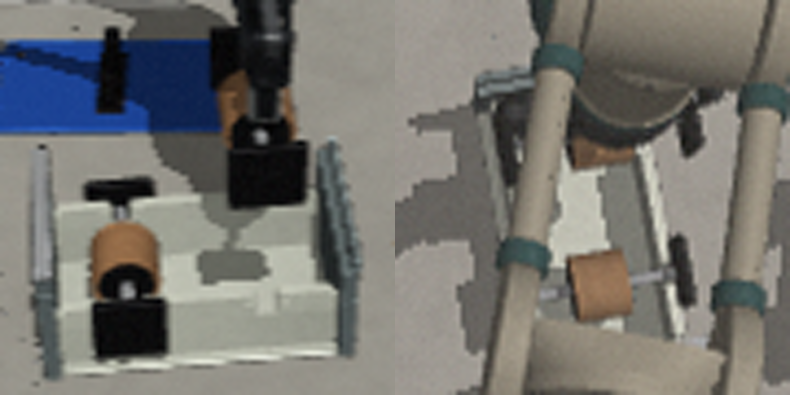

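Core lifted level. Next, over to the tray.

apply_moves:
  commands: [0.86,-0.125,0,0,0,0,0.86,-0.125,0,0,0,0,0.86,-0.125,0,0,0,0,0.86,-0.125,0,0,0,0,0.86,-0.125,0,0,0,0,0.86,-0.125,0,0,0,0,0.86,-0.125,0,0,0,0,0.86,-0.125,0,0,0,0,0.86,-0.125,0,0,0,0,0.86,-0.125,0,0,0,0,0.86,-0.125,0,0,0,0,0.86,-0.125,0,0,0,0,0.86,-0.125,0,0,0,0,0.86,-0.125,0,0,0,0,0.86,-0.125,0,0,0,0,0.86,-0.125,0,0,0,0,0.86,-0.125,0,0,0,0,0,0,0,0,0,0,0,0,0,0,0,0,0,0,0,0,0,0]

```text
clock: 8.3
position: [0.496, 0.3577, 0.1944]
ee_rot: [-0.0, 0.653, 0.757, -0.001]
contact_force: [0.0, 0.1, -0.9]
width: 0.0384
```

```bash
python3 -c "
from h import *
need([.488,.383,.048],1.718)"
```

```text
t 8.3 p [0.496  0.3577 0.1944] F [ 0.   0.1 -0.9] w 0.0384 q6 -1.21
rot units [-0.01  0.01 -0.  ] shift units (target axes) [ 0.87 -0.14  4.88]
```

apply_moves:
  commands: [0.44,-0.07,0.4,0,0,0,0.43,-0.07,0.8,0,0,0,0,0,0.9,0,0,0,0,0,0.9,0,0,0,0,0,0.8,0,0,0,0,0,0.6,0,0,0,0,0,0.3,0,0,0,0,0,0.2,0,0,0,0,0,0,0,0,0,0,0,0,0,0,0]

```text
clock: 9.3
position: [0.4887, 0.3842, 0.049]
ee_rot: [0.0, 0.653, 0.757, 0.001]
contact_force: [-0.2, -0.1, -1.5]
width: 0.0386
```

apply_moves:
  commands: [0,0,0,0,0,0,0,0,0,0,0,0,0,0,0,0,0,0]
  jaw: 0.32

```text
clock: 9.6
position: [0.4886, 0.3841, 0.0491]
ee_rot: [0.0, 0.653, 0.757, 0.001]
contact_force: [0.1, 0.3, -0.4]
width: 0.0568
```

apply_moves:
  commands: [0,0,-0.5,0,0,0,0,0,-0.9,0,0,0,0,0,-0.9,0,0,0,0,0,-0.9,0,0,0,0,0,-0.9,0,0,0,0,0,-0.7,0,0,0,0,0,0,0,0,0]

```text
clock: 10.3
position: [0.49, 0.385, 0.1963]
ee_rot: [0.001, 0.653, 0.757, 0.004]
contact_force: [-0.2, -0.0, 0.2]
width: 0.0562
```

```bash
python3 -c "
from h import *
need([.5245,-.0785,.10],1.718)"
```

```text
t 10.3 p [0.49   0.385  0.1963] F [-0.2 -0.   0.2] w 0.0562 q6 -1.16
rot units [ 0.05 -0.02  0.  ] shift units (target axes) [-15.45  -1.13   3.21]
```

apply_moves:
  commands: [-0.82,-0.06,0,0,0,0,-0.82,-0.06,0,0,0,0,-0.82,-0.06,0,0,0,0,-0.82,-0.06,0,0,0,0,-0.82,-0.06,0,0,0,0,-0.82,-0.06,0,0,0,0,-0.82,-0.06,0,0,0,0,-0.82,-0.06,0,0,0,0,-0.82,-0.06,0,0,0,0,-0.82,-0.06,0,0,0,0,-0.82,-0.06,0,0,0,0,-0.82,-0.06,0,0,0,0,-0.82,-0.06,0,0,0,0,-0.82,-0.06,0,0,0,0,-0.82,-0.06,0,0,0,0,-0.82,-0.06,0,0,0,0,-0.82,-0.06,0,0,0,0,-0.82,-0.06,0,0,0,0,0,0,0,0,0,0,0,0,0,0,0,0]

```text
clock: 12.3
position: [0.5204, -0.0589, 0.1913]
ee_rot: [-0.001, 0.654, 0.757, -0.0]
contact_force: [0.2, 0.5, 0.5]
width: 0.0565
```

apply_moves:
  commands: [0,0,0.8,0,0,0,0,0,0.8,0,0,0,0,0,0.8,0,0,0,0,0,0.5,0,0,0,0,0,0,0,0,0,0,0,0,0,0,0]

```text
clock: 12.9
position: [0.5209, -0.058, 0.1053]
ee_rot: [-0.0, 0.653, 0.758, 0.0]
contact_force: [0.3, 0.3, 0.0]
width: 0.0563
```

```bash
python3 -c "
from h import *
need([.5245,-.0785,.055],1.718)"
```

```text
t 12.9 p [ 0.5209 -0.058   0.1053] F [0.3 0.3 0. ] w 0.0563 q6 -1.96
rot units [-0.   -0.    0.01] shift units (target axes) [-0.69  0.02  1.68]
```

apply_moves:
  commands: [-0.4,0.02,0,0,0,0,-0.29,0,0,0,0,0,0,0,0,0,0,0,0,0,0.5,0,0,0,0,0,0.5,0,0,0,0,0,0.4,0,0,0,0,0,0.2,0,0,0,0,0,0,0,0,0,0,0,0,0,0,0]

```text
clock: 13.8
position: [0.525, -0.0794, 0.0576]
ee_rot: [0.0, 0.653, 0.757, 0.0]
contact_force: [0.8, 0.4, -0.3]
width: 0.0561
```

apply_moves:
  commands: [0,0,0,0,0,0,0,0,0,0,0,0,0,0,0,0,0,0,0,0,0,0,0,0,0,0,0,0,0,0]
  jaw: -0.3

```text
clock: 14.3
position: [0.5253, -0.0795, 0.0581]
ee_rot: [0.001, 0.653, 0.757, 0.0]
contact_force: [0.0, -0.2, 5.7]
width: 0.0385
```

apply_moves:
  commands: [0,0,-0.3,0,0,0,0,0,-0.5,0,0,0,0,0,-0.7,0,0,0,0,0,-0.9,0,0,0,0,0,-0.9,0,0,0,0,0,-0.9,0,0,0,0,0,-0.4,0,0,0,0,0,0,0,0,0,0,0,0,0,0,0]

```text
clock: 15.2
position: [0.5239, -0.0791, 0.1943]
ee_rot: [-0.001, 0.653, 0.757, -0.0]
contact_force: [0.6, 0.5, -1.6]
width: 0.0388
```

```bash
python3 -c "
from h import *
need([.405,.380,.050],1.718)"
```

```text
t 15.2 p [ 0.5239 -0.0791  0.1943] F [ 0.6  0.5 -1.6] w 0.0388 q6 -2.00
rot units [-0.01 -0.01  0.  ] shift units (target axes) [15.72 -1.68  4.81]
```

apply_moves:
  commands: [0.86,-0.09,0,0,0,0,0.86,-0.09,0,0,0,0,0.86,-0.09,0,0,0,0,0.86,-0.09,0,0,0,0,0.86,-0.09,0,0,0,0,0.86,-0.09,0,0,0,0,0.86,-0.09,0,0,0,0,0.86,-0.09,0,0,0,0,0.86,-0.09,0,0,0,0,0.86,-0.09,0,0,0,0,0.86,-0.09,0,0,0,0,0.86,-0.09,0,0,0,0,0.86,-0.09,0,0,0,0,0.86,-0.09,0,0,0,0,0.86,-0.09,0,0,0,0,0.86,-0.09,0,0,0,0,0.86,-0.09,0,0,0,0,0.86,-0.09,0,0,0,0,0,0,0,0,0,0,0,0,0,0,0,0]

```text
clock: 17.2
position: [0.4075, 0.3724, 0.1934]
ee_rot: [-0.0, 0.653, 0.758, -0.002]
contact_force: [0.3, -0.4, -1.2]
width: 0.0388
```

```bash
python3 -c "
from h import *
need([.402,.380,.048],1.718)"
```

```text
t 17.2 p [0.4075 0.3724 0.1934] F [ 0.3 -0.4 -1.2] w 0.0388 q6 -1.10
rot units [-0.02  0.02  0.01] shift units (target axes) [ 0.28 -0.14  4.85]
```

apply_moves:
  commands: [0.28,-0.14,0.4,0,0,0,0,0,0.8,0,0,0,0,0,0.9,0,0,0,0,0,0.9,0,0,0,0,0,0.8,0,0,0,0,0,0.6,0,0,0,0,0,0.3,0,0,0,0,0,0.2,0,0,0,0,0,0,0,0,0,0,0,0,0,0,0]

```text
clock: 18.2
position: [0.4036, 0.3809, 0.0489]
ee_rot: [0.0, 0.653, 0.757, 0.001]
contact_force: [0.5, 0.7, -2.3]
width: 0.0386
```

apply_moves:
  commands: [0,0,0,0,0,0,0,0,0,0,0,0,0,0,0,0,0,0]
  jaw: 0.32

```text
clock: 18.5
position: [0.4035, 0.381, 0.0491]
ee_rot: [0.0, 0.653, 0.757, 0.001]
contact_force: [-0.7, -0.7, -0.5]
width: 0.0562
```

apply_moves:
  commands: [0,0,-0.5,0,0,0,0,0,-0.9,0,0,0,0,0,-0.9,0,0,0,0,0,-0.9,0,0,0,0,0,-0.9,0,0,0,0,0,-0.8,0,0,0,0,0,0,0,0,0]

```text
clock: 19.2
position: [0.405, 0.3821, 0.1994]
ee_rot: [0.001, 0.653, 0.757, 0.004]
contact_force: [0.1, -0.4, 0.3]
width: 0.0562
```

```bash
python3 -c "
from h import *
need([.4815,-.2915,.10],1.393)
im=manip.get_image('side')['frame'][:,:,::-1]
s=lambda i:cv2.resize(i,None,fx=5,fy=5,interpolation=cv2.INTER_CUBIC)
cv2.imwrite('pics/s2.png',s(im[205:325,190:290]))
im=manip.get_image('top')['frame'][:,:,::-1]
cv2.imwrite('pics/t2.png',s(im[150:255,120:275]))
cv2.imwrite('pics/t2b.png',s(im[145:245,265:405]))
"
```

```text
t 19.2 p [0.405  0.3821 0.1994] F [ 0.1 -0.4  0.3] w 0.0562 q6 -1.09
rot units [ 0.05 -0.03  2.17] shift units (target axes) [-21.65   6.48   3.31]
```

View pics/s2.png

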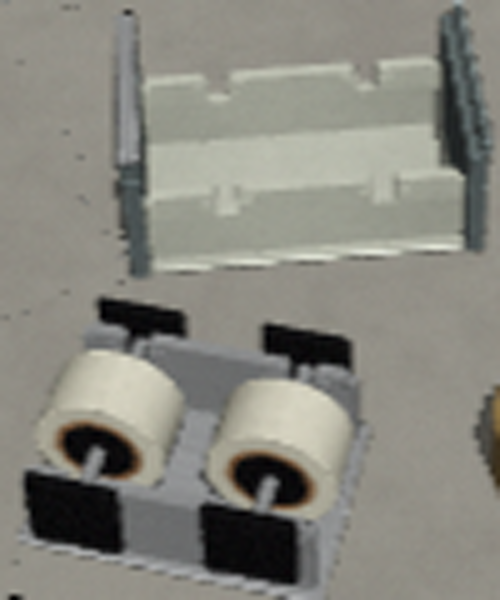

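View pics/t2b.png

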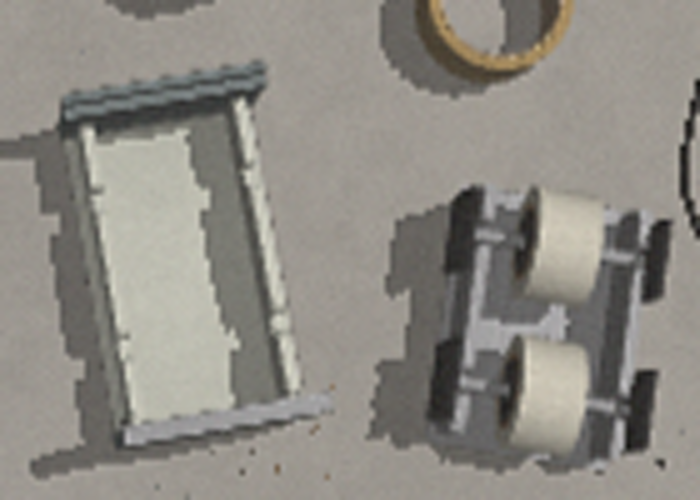

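Dispenser is empty: near-cheek slots at about (230,213) and (384,198) in the side crop. The rolls still sit in the stand. I'll refine the dispenser and roll poses with these points.

```bash
cat > m2.py <<'E'
from h import *
np.set_printoptions(precision=4,suppress=True,linewidth=150)
S=("side",190,205,5);T=("top",265,145,5)
d=[S+([(230,213,-48,-54,39.5),(384,198,48,-54,39.5),(218,97,-48,46,39.5),(367,87,48,46,39.5),(140,275,-110,-65,0),(478,250,112,-65,0),(127,12,-104,65,105)],),
   T+([(62,97,112,65,96),(265,62,112,-65,96),(127,445,-110,65,105),(332,408,-110,-65,105),(97,189,48,54,58),(126,345,-48,54,58),(258,172,48,-46,58),(282,322,-48,-46,58)],)]
q,r=fit(d,0.);print("disp",q);print(r.T.round(1));print(place(q,[[-48,0,44],[48,0,44]]))
def sp(N,F,R,L): return [S+([N[0]+(-26,-65,26),N[1]+(26,-65,26),N[2]+(26,-65,-26),N[3]+(-26,-65,-26),F[0]+(-26,57,26),F[1]+(26,57,26)],),T+([R[0]+(26,-65,26),R[1]+(-26,-65,26),L[0]+(26,65,-26),L[1]+(-26,65,-26)],)]
for n,a in {"A":sp([(25,472),(120,488),(122,552),(28,538)],[(100,298),(187,314)],[(658,370),(645,450)],[(440,340),(428,428)]),
"B":sp([(203,503),(300,515),(298,583),(203,570)],[(264,325),(352,342)],[(670,220),(660,300)],[(457,188),(445,270)])}.items():
    q,r=fit(a,.044,(.5,-.3,0,-.17));print(n,q);print(r.T.round(1))
E
python3 m2.py
```

```text
disp [ 0.5729 -0.0721  0.      0.1425]
[[-0.8 -0.3 -0.2 -0.5 -2.1  1.7 -1.   0.3  0.7 -0.2  0.9 -0.3 -0.9 -1.7 -1. ]
 [-0.1  0.5  0.4  0.2  0.5 -0.3 -0.3 -1.3 -1.  -0.5 -0.1  1.5 -0.1 -0.2 -0.7]]
[[ 0.5254 -0.0789  0.044 ]
 [ 0.6204 -0.0653  0.044 ]]
A [ 0.4827 -0.2903  0.044  -0.1933]
[[-1.  -1.1  0.1  0.5 -1.  -0.8 -0.3  0.2 -1.2 -1.1]
 [ 0.6  1.2 -0.  -1.1  0.3  0.3 -0.8 -0.3 -0.6 -2.4]]
B [ 0.5783 -0.3057  0.044  -0.2017]
[[-0.9 -0.8  0.1  0.2 -0.3  0.2  0.3  0.  -1.3 -1.3]
 [ 0.4  2.2  0.1 -1.4  0.1  0.1 -1.  -0.9  0.5 -0.4]]
```

apply_moves:
  commands: [0,0,0,0,0,0.74,0,0,0,0,0,0.74,0,0,0,0,0,0.74,-0.82,0.37,0,0,0,0,-0.82,0.37,0,0,0,0,-0.82,0.37,0,0,0,0,-0.82,0.37,0,0,0,0,-0.82,0.37,0,0,0,0,-0.82,0.37,0,0,0,0,-0.82,0.37,0,0,0,0,-0.82,0.37,0,0,0,0,-0.82,0.37,0,0,0,0,-0.82,0.37,0,0,0,0,-0.82,0.37,0,0,0,0,-0.82,0.37,0,0,0,0,-0.82,0.37,0,0,0,0,-0.82,0.37,0,0,0,0,-0.82,0.37,0,0,0,0,-0.82,0.37,0,0,0,0,-0.82,0.37,0,0,0,0]

```text
clock: 21.3
position: [0.5104, -0.0661, 0.1935]
ee_rot: [-0.001, 0.77, 0.638, -0.001]
contact_force: [0.8, -0.6, 0.3]
width: 0.0561
```

apply_moves:
  commands: [-0.82,0.37,0,0,0,0,-0.82,0.37,0,0,0,0,-0.82,0.37,0,0,0,0,-0.82,0.37,0,0,0,0,-0.82,0.37,0,0,0,0,-0.82,0.37,0,0,0,0,-0.82,0.37,0,0,0,0,-0.82,0.37,0,0,0,0,-0.82,0.37,0,0,0,0,-0.82,0.37,0,0,0,0,0,0,0,0,0,0,0,0,0,0,0,0]

```text
clock: 22.5
position: [0.574, -0.3272, 0.1931]
ee_rot: [-0.002, 0.77, 0.638, -0.0]
contact_force: [0.5, 0.0, -0.1]
width: 0.0563
```

```bash
python3 -c "
from h import *
need([.578,-.306,.06],1.386)"
```

```text
t 22.5 p [ 0.574  -0.3272  0.1931] F [ 0.5  0.  -0.1] w 0.0563 q6 -2.01
rot units [-0.02 -0.01 -0.01] shift units (target axes) [0.72 0.   4.44]
```

apply_moves:
  commands: [0.72,0,0.4,0,0,0,0,0,0.8,0,0,0,0,0,0.8,0,0,0,0,0,0.8,0,0,0,0,0,0.4,0,0,0,0,0,0.2,0,0,0,0,0,0,0,0,0,0,0,0,0,0,0]

```text
clock: 23.3
position: [0.5795, -0.3065, 0.0943]
ee_rot: [0.001, 0.77, 0.639, 0.0]
contact_force: [0.5, 1.1, 0.1]
width: 0.0563
```

```bash
python3 -c "
from h import *
need([.578,-.306,.06],1.386)"
```

```text
t 23.3 p [ 0.5795 -0.3065  0.0943] F [0.5 1.1 0.1] w 0.0563 q6 -1.98
rot units [ 0.01  0.   -0.01] shift units (target axes) [ 0.01 -0.05  1.14]
```

apply_moves:
  commands: [0,-0.05,0.3,0,0,0,0,0,0.3,0,0,0,0,0,0.3,0,0,0,0,0,0.2,0,0,0,0,0,0,0,0,0,0,0,0,0,0,0]

```text
clock: 23.9
position: [0.5774, -0.306, 0.06]
ee_rot: [-0.0, 0.77, 0.638, -0.0]
contact_force: [-0.6, 0.1, 0.3]
width: 0.0565
```

apply_moves:
  commands: [0,0,0,0,0,0,0,0,0,0,0,0,0,0,0,0,0,0,0,0,0,0,0,0,0,0,0,0,0,0]
  jaw: -0.3
  newtons: 50

```text
clock: 24.4
position: [0.578, -0.3063, 0.0609]
ee_rot: [0.001, 0.77, 0.638, 0.0]
contact_force: [0.8, 0.2, 3.2]
width: 0.0391
```

apply_moves:
  commands: [0,0,-0.3,0,0,0,0,0,-0.5,0,0,0,0,0,-0.7,0,0,0,0,0,-0.9,0,0,0,0,0,-0.9,0,0,0,0,0,-0.9,0,0,0,0,0,-0.4,0,0,0,0,0,0,0,0,0,0,0,0,0,0,0]

```text
clock: 25.3
position: [0.5767, -0.3055, 0.1969]
ee_rot: [-0.001, 0.77, 0.638, -0.0]
contact_force: [-0.5, -0.5, -3.3]
width: 0.0391
```

```bash
python3 -c "
from h import *
need([.620,-.065,.20],1.716)"
```

```text
t 25.3 p [ 0.5767 -0.3055  0.1969] F [-0.5 -0.5 -3.3] w 0.0391 q6 -1.98
rot units [-0.01 -0.01 -2.21] shift units (target axes) [ 7.72  2.59 -0.1 ]
```

apply_moves:
  commands: [0,0,0,0,0,-0.74,0,0,0,0,0,-0.74,0,0,0,0,0,-0.73,0.77,0.26,0,0,0,0,0.77,0.26,0,0,0,0,0.77,0.26,0,0,0,0,0.77,0.26,0,0,0,0,0.77,0.26,0,0,0,0,0.77,0.26,0,0,0,0,0.77,0.26,0,0,0,0,0.77,0.26,0,0,0,0,0.77,0.26,0,0,0,0,0.77,0.26,0,0,0,0,0,0,0,0,0,0,0,0,0,0,0,0,0,0,0,0,0,0]

```text
clock: 26.9
position: [0.6204, -0.0667, 0.197]
ee_rot: [-0.001, 0.654, 0.757, -0.001]
contact_force: [0.1, -0.1, -2.9]
width: 0.0391
```

```bash
python3 -c "
from h import *
need([.620,-.065,.12],1.716)"
```

```text
t 26.9 p [ 0.6204 -0.0667  0.197 ] F [ 0.1 -0.1 -2.9] w 0.0391 q6 -1.93
rot units [-0.02 -0.    0.  ] shift units (target axes) [ 0.06 -0.    2.57]
```

apply_moves:
  commands: [0.06,0,0.8,0,0,0,0,0,0.8,0,0,0,0,0,0.8,0,0,0,0,0,0.4,0,0,0,0,0,0.1,0,0,0,0,0,0,0,0,0]

```text
clock: 27.5
position: [0.621, -0.0649, 0.1113]
ee_rot: [-0.0, 0.654, 0.756, -0.0]
contact_force: [0.0, 0.2, -2.5]
width: 0.0388
```

```bash
python3 -c "
from h import *
need([.620,-.065,.061],1.716)
duo('pics/d3.png',[.60,-.08,.07],30)"
```

```text
t 27.5 p [ 0.621  -0.0649  0.1113] F [ 0.   0.2 -2.5] w 0.0388 q6 -1.93
rot units [-0. -0. -0.] shift units (target axes) [ 0.   -0.03  1.68]
side origin 228 199 scale 6.583333333333333
top origin 276 157 scale 6.583333333333333
```

View pics/d3.png

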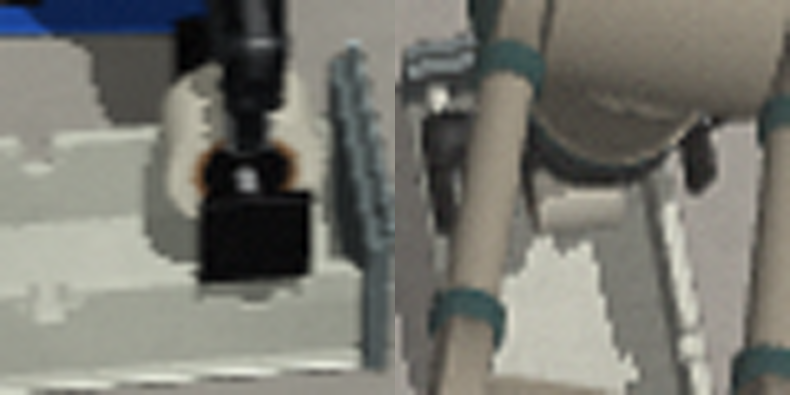

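```bash
python3 -c "
from h import *
q=np.array([.5729,-.0721,0,.1425])
for x in (46,48,50): print(x,proj('side',place(q,[[x-26,-65,44+50+26],[x+26,-65,120],[x+26,-65,68],[x-26,-65,68],[x,-65,94],[x,-54,39.5]])).round(1).tolist())
"
```

```text
46 [[257.5, 229.6], [275.2, 228.2], [274.9, 240.6], [257.7, 241.9], [266.3, 235.2], [265.8, 245.1]]
48 [[258.2, 229.5], [275.9, 228.2], [275.6, 240.5], [258.3, 241.9], [267.0, 235.1], [266.5, 245.1]]
50 [[258.9, 229.5], [276.6, 228.1], [276.2, 240.5], [259.0, 241.8], [267.7, 235.1], [267.1, 245.0]]
```

Near plate centre at about (254,236) in the side crop is 1–2 mm short of the slot in x. I'll nudge +1 mm and lower slowly, watching the force.

apply_moves:
  commands: [0,0.02,0.4,0,0,0,0,0,0.4,0,0,0,0,0,0.2,0,0,0,0,0,0.15,0,0,0,0,0,0.15,0,0,0,0,0,0,0,0,0]

```text
clock: 28.2
position: [0.621, -0.0642, 0.0715]
ee_rot: [-0.001, 0.654, 0.757, -0.0]
contact_force: [0.6, 0.1, -3.0]
width: 0.0389
```

```bash
python3 -c "
from h import *
need([.621,-.065,.061],1.716)"
```

```text
t 28.2 p [ 0.621  -0.0642  0.0715] F [ 0.6  0.1 -3. ] w 0.0389 q6 -1.93
rot units [-0.01 -0.    0.  ] shift units (target axes) [-0.03 -0.    0.35]
```

apply_moves:
  commands: [0,0,0.1,0,0,0,0,0,0.1,0,0,0,0,0,0.1,0,0,0,0,0,0.1,0,0,0,0,0,0,0,0,0]

```text
clock: 28.7
position: [0.6215, -0.0643, 0.0609]
ee_rot: [0.0, 0.654, 0.757, 0.0]
contact_force: [-0.9, 0.3, 1.6]
width: 0.039
```

apply_moves:
  commands: [0,0,0,0,0,0,0,0,0,0,0,0,0,0,0,0,0,0,0,0,0,0,0,0]
  jaw: 0.32

```text
clock: 29.1
position: [0.6216, -0.0643, 0.0604]
ee_rot: [0.0, 0.654, 0.757, 0.0]
contact_force: [0.0, 1.1, 0.7]
width: 0.0567
```

apply_moves:
  commands: [0,0,-0.4,0,0,0,0,0,-0.8,0,0,0,0,0,-0.9,0,0,0,0,0,-0.9,0,0,0,0,0,-0.9,0,0,0,0,0,-0.6,0,0,0,0,0,0,0,0,0]

```text
clock: 29.8
position: [0.6234, -0.0647, 0.1995]
ee_rot: [0.003, 0.654, 0.757, 0.002]
contact_force: [0.7, -0.7, -0.8]
width: 0.0566
```

```bash
python3 -c "
from h import *
need([.4835,-.2905,.1],1.386)"
```

```text
t 29.8 p [ 0.6234 -0.0647  0.1995] F [ 0.7 -0.7 -0.8] w 0.0566 q6 -1.93
rot units [0.05 0.01 2.2 ] shift units (target axes) [-8.26 -3.2   3.32]
```

apply_moves:
  commands: [0,0,0,0,0,0.74,0,0,0,0,0,0.73,0,0,0,0,0,0.73,-0.83,-0.33,0,0,0,0,-0.83,-0.33,0,0,0,0,-0.83,-0.33,0,0,0,0,-0.83,-0.33,0,0,0,0,-0.83,-0.33,0,0,0,0,-0.83,-0.33,0,0,0,0,-0.83,-0.33,0,0,0,0,-0.83,-0.33,0,0,0,0,-0.83,-0.33,0,0,0,0,-0.83,-0.33,0,0,0,0,0,0,0.8,0,0,0,0,0,0.8,0,0,0,0,0,0.8,0,0,0,0,0,0.4,0,0,0,0,0,0,0,0,0,0,0,0,0,0,0]

```text
clock: 31.7
position: [0.4788, -0.291, 0.1115]
ee_rot: [0.0, 0.769, 0.639, 0.0]
contact_force: [0.2, -0.1, -0.3]
width: 0.0563
```

```bash
python3 -c "
from h import *
need([.482,-.2905,.061],1.386)"
```

```text
t 31.7 p [ 0.4788 -0.291   0.1115] F [ 0.2 -0.1 -0.3] w 0.0563 q6 -2.06
rot units [0. 0. 0.] shift units (target axes) [0.04 0.1  1.68]
```

apply_moves:
  commands: [0.04,0.1,0.4,0,0,0,0,0,0.4,0,0,0,0,0,0.4,0,0,0,0,0,0.3,0,0,0,0,0,0.15,0,0,0,0,0,0,0,0,0,0,0,0,0,0,0]

```text
clock: 32.4
position: [0.4818, -0.2904, 0.0618]
ee_rot: [0.0, 0.769, 0.639, 0.0]
contact_force: [-0.9, 0.6, 0.4]
width: 0.0564
```

apply_moves:
  commands: [0,0,0,0,0,0,0,0,0,0,0,0,0,0,0,0,0,0,0,0,0,0,0,0,0,0,0,0,0,0]
  jaw: -0.3
  newtons: 50

```text
clock: 32.9
position: [0.4822, -0.2907, 0.0625]
ee_rot: [0.001, 0.769, 0.639, 0.0]
contact_force: [-1.5, -0.3, 5.3]
width: 0.0391
```

apply_moves:
  commands: [0,0,-0.3,0,0,0,0,0,-0.5,0,0,0,0,0,-0.7,0,0,0,0,0,-0.9,0,0,0,0,0,-0.9,0,0,0,0,0,-0.9,0,0,0,0,0,-0.4,0,0,0,0,0,0,0,0,0,0,0,0,0,0,0]

```text
clock: 33.8
position: [0.4809, -0.2897, 0.1985]
ee_rot: [-0.001, 0.769, 0.639, -0.0]
contact_force: [-0.1, 0.5, -3.4]
width: 0.0388
```

```bash
python3 -c "
from h import *
need([.526,-.079,.20],1.716)"
```

```text
t 33.8 p [ 0.4809 -0.2897  0.1985] F [-0.1  0.5 -3.4] w 0.0388 q6 -2.05
rot units [-0.01 -0.01 -2.2 ] shift units (target axes) [ 6.73  2.5  -0.05]
```

apply_moves:
  commands: [0,0,0,0,0,-0.74,0,0,0,0,0,-0.73,0,0,0,0,0,-0.73,0.75,0.28,0,0,0,0,0.75,0.28,0,0,0,0,0.75,0.28,0,0,0,0,0.75,0.28,0,0,0,0,0.75,0.28,0,0,0,0,0.75,0.28,0,0,0,0,0.75,0.28,0,0,0,0,0.75,0.28,0,0,0,0,0.73,0.26,0,0,0,0,0,0,0.8,0,0,0,0,0,0.8,0,0,0,0,0,0.8,0,0,0,0,0,0.5,0,0,0,0,0,0,0,0,0,0,0,0,0,0,0]

```text
clock: 35.6
position: [0.5257, -0.0794, 0.1117]
ee_rot: [-0.001, 0.654, 0.757, -0.001]
contact_force: [0.6, -0.0, -1.3]
width: 0.0388
```

```bash
python3 -c "
from h import *
need([.526,-.079,.0625],1.716)
duo('pics/d4.png',[.56,-.08,.07],30)
q=np.array([.5729,-.0721,0,.1425])
z=manip.get_state()['position'][2]*1000-18.5
for x in (-50,-48,-46): print(x,proj('side',place(q,[[x,-65,z],[x,-54,39.5]])).round(1).tolist())"
```

```text
t 35.6 p [ 0.5257 -0.0794  0.1117] F [ 0.6 -0.  -1.3] w 0.0388 q6 -2.00
rot units [-0.02 -0.01  0.  ] shift units (target axes) [0.01 0.01 1.64]
side origin 215 199 scale 6.583333333333333
top origin 276 170 scale 6.583333333333333
-50 [[233.9, 237.5], [234.6, 247.6]]
-48 [[234.6, 237.5], [235.2, 247.5]]
-46 [[235.3, 237.4], [235.9, 247.5]]
```

View pics/d4.png

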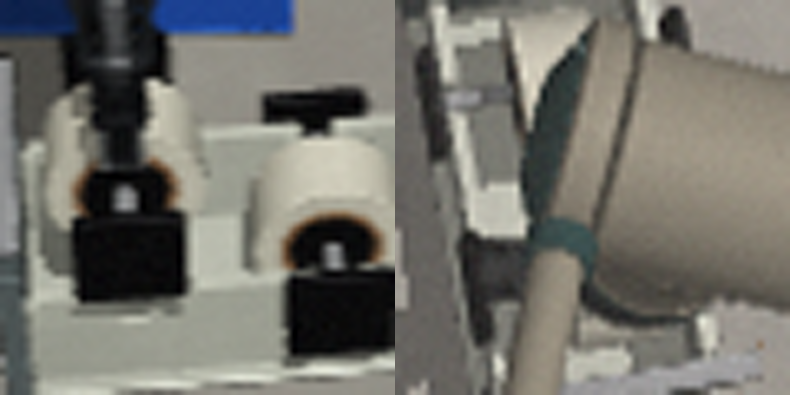

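Front roll's plate is centred near (131,257), about 1.5 mm short in x. The back roll looks seated. Nudge and lower.

apply_moves:
  commands: [0,0.04,0.4,0,0,0,0,0,0.4,0,0,0,0,0,0.2,0,0,0,0,0,0.15,0,0,0,0,0,0.15,0,0,0,0,0,0,0,0,0]

```text
clock: 36.3
position: [0.5272, -0.0793, 0.073]
ee_rot: [-0.001, 0.654, 0.757, -0.0]
contact_force: [-0.5, -0.4, -2.5]
width: 0.0388
```

apply_moves:
  commands: [0,0,0.1,0,0,0,0,0,0.1,0,0,0,0,0,0.1,0,0,0,0,0,0,0,0,0]

```text
clock: 36.7
position: [0.5274, -0.0793, 0.0644]
ee_rot: [-0.0, 0.654, 0.757, -0.0]
contact_force: [-0.2, 0.2, -1.8]
width: 0.0386
```

apply_moves:
  commands: [0,0,0.08,0,0,0,0,0,0.07,0,0,0,0,0,0,0,0,0]

```text
clock: 37.0
position: [0.5281, -0.0795, 0.0623]
ee_rot: [0.001, 0.654, 0.757, 0.0]
contact_force: [-3.2, 2.0, 11.5]
width: 0.0391
```

apply_moves:
  commands: [0,0,0,0,0,0,0,0,0,0,0,0,0,0,0,0,0,0,0,0,0,0,0,0]
  jaw: 0.32

```text
clock: 37.4
position: [0.5278, -0.0795, 0.0602]
ee_rot: [-0.0, 0.654, 0.757, 0.0]
contact_force: [0.6, 0.4, -0.0]
width: 0.0562
```

apply_moves:
  commands: [0,0,-0.4,0,0,0,0,0,-0.8,0,0,0,0,0,-0.9,0,0,0,0,0,-0.9,0,0,0,0,0,-0.9,0,0,0,0,0,-0.6,0,0,0,0,0,0,0,0,0]

```text
clock: 38.1
position: [0.5297, -0.08, 0.1989]
ee_rot: [0.003, 0.654, 0.757, 0.002]
contact_force: [-0.0, 0.8, -0.1]
width: 0.0564
```

apply_moves:
  commands: [0.8,-0.4,0,0,0,0,0.8,-0.4,0,0,0,0,0.8,-0.4,0,0,0,0,0.8,-0.4,0,0,0,0,0.8,-0.4,0,0,0,0,0.8,-0.4,0,0,0,0,0.8,-0.4,0,0,0,0,0.8,-0.4,0,0,0,0,0.8,-0.4,0,0,0,0,0.8,-0.4,0,0,0,0,0.8,-0.4,0,0,0,0,0.8,-0.4,0,0,0,0,0.8,-0.4,0,0,0,0,0.8,-0.4,0,0,0,0,0.8,-0.4,0,0,0,0,0,0,0,0,0,0,0,0,0,0,0,0]

```text
clock: 39.8
position: [0.2968, 0.2504, 0.1947]
ee_rot: [0.0, 0.653, 0.757, -0.001]
contact_force: [0.5, -0.0, 0.4]
width: 0.0565
```

```bash
python3 -c "
from h import *
need([.488,.173,.2],0.042)
s=lambda i,k:cv2.resize(i,None,fx=k,fy=k,interpolation=cv2.INTER_CUBIC)
im=manip.get_image('side')['frame'][:,:,::-1]
cv2.imwrite('pics/s5.png',s(im[135:270,175:300],4.4))
im=manip.get_image('top')['frame'][:,:,::-1]
cv2.imwrite('pics/t5.png',s(im[150:270,190:340],5))
"
```

```text
t 39.8 p [0.2968 0.2504 0.1947] F [ 0.5 -0.   0.4] w 0.0565 q6 -1.20
rot units [0.000e+00 1.000e-02 1.118e+01] shift units (target axes) [ 6.26  2.84 -0.18]
```

View pics/s5.png

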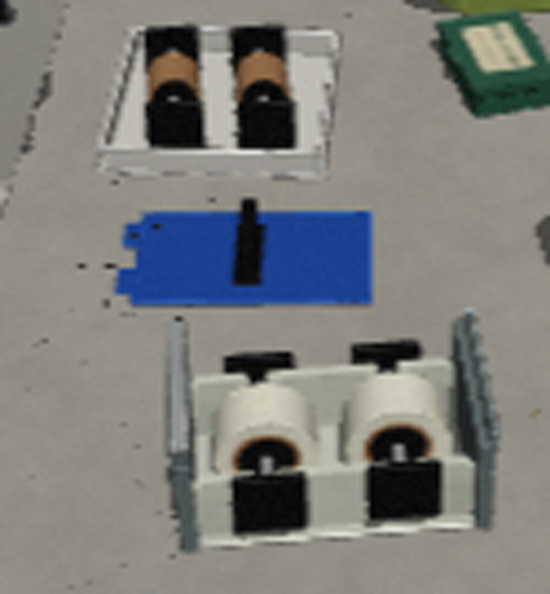

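View pics/t5.png

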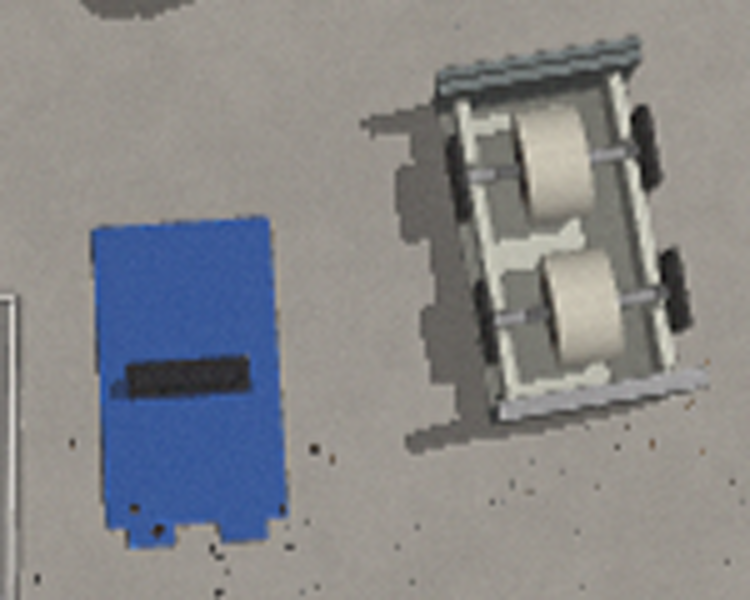

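Side crop: both used spindles lie in the tray and both rolls sit at equal height in the bays. The cover is in the open; I read its corners at (92,230), (270,216), (105,528) and (287,515) in the top crop.

```bash
python3 - <<'E'
from h import *
T=("top",190,150,5);S=("side",175,135,4.4)
t=[(92,230,103,59,-23),(270,216,103,-59,-23),(105,528,-95,59,-23),(287,515,-95,-59,-23),(127,548,-108,45,-23),(268,540,-108,-45,-23)]
s=[(372,211,103,59,-23),(372,304,103,-59,-23),(133,304,-95,-59,-23),(117,292,-108,-45,-23),(262,285,7,-35,11-34),(233,285,-7,-35,-23)]
for o in ([T+(t,)],[S+(s,)],[T+(t,),S+(s,)]):
    q,r=fit(o,.028);print(q.round(4));print(r.T.round(1))
need(np.r_[q[:2],.1],q[3])
print(manip.get_state()["qpos"])
E
```

```text
[0.4884 0.1736 0.028  0.0394]
[[-0.1 -0.1  0.1  0.   0.2 -0.2]
 [-0.7 -0.1  0.2  0.6  0.  -0.1]]
[0.4941 0.1665 0.028  0.0431]
[[ 0.5  0.6 -0.8 -0.4 -1.1  1.6]
 [ 0.2 -0.3  0.1  0.3 -0.2 -0.2]]
[0.4901 0.1725 0.028  0.0393]
[[ 0.2  0.3  0.5  0.4  0.6  0.1 -0.5 -0.5 -1.7 -1.3 -2.1  0.6]
 [-1.2 -0.6 -0.3  0.  -0.5 -0.6 -0.7 -1.4 -1.1 -0.9 -1.3 -1.3]]
t 39.9 p [0.2976 0.2499 0.1949] F [ 0.5  0.8 -0.1] w 0.0563 q6 -1.20
rot units [0.000e+00 1.000e-02 1.118e+01] shift units (target axes) [6.31 2.83 3.16]
[ 5.19667151e-01  1.74128985e-02  1.91902483e+00 -6.22505900e-04
  1.20580624e+00 -1.19623062e+00]
```

apply_moves:
  commands: [0,0,0,0,0,0.93,0,0,0,0,0,0.93,0,0,0,0,0,0.93,0,0,0,0,0,0.93,0,0,0,0,0,0.93,0,0,0,0,0,0.93,0,0,0,0,0,0.93,0,0,0,0,0,0.93,0,0,0,0,0,0.93,0,0,0,0,0,0.93,0,0,0,0,0,0.94,0,0,0,0,0,0.94,0,0,0,0,0,0]

```text
clock: 41.2
position: [0.2979, 0.2498, 0.1952]
ee_rot: [0.0, 1.0, 0.019, -0.0]
contact_force: [0.5, -1.1, -0.4]
width: 0.0564
```

apply_moves:
  commands: [0.79,0.36,0,0,0,0,0.79,0.36,0,0,0,0,0.79,0.36,0,0,0,0,0.79,0.36,0,0,0,0,0.79,0.36,0,0,0,0,0.79,0.36,0,0,0,0,0.79,0.36,0,0,0,0,0.79,0.36,0,0,0,0,0,0,0.8,0,0,0,0,0,0.8,0,0,0,0,0,0.8,0,0,0,0,0,0.8,0,0,0,0,0,0.3,0,0,0,0,0,0,0,0,0,0,0,0,0,0,0]

```text
clock: 42.7
position: [0.4911, 0.1716, 0.091]
ee_rot: [-0.0, 1.0, 0.02, 0.001]
contact_force: [0.4, -0.3, 0.4]
width: 0.0564
```

```bash
python3 -c "
from h import *
need([.490,.171,.013],.0395)
a=snap('top')['frame'];b=snap('side','pics/s6.png')['frame']
m=cv2.imread('pics/s6.png');h=(m[:,:,0].astype(int)-m[:,:,2]>70)&(m[:,:,0]>100)
ys,xs=np.nonzero(h[100:260,150:300]);print('blue side bbox',xs.min()+150,xs.max()+150,ys.min()+100,ys.max()+100)"
```

```text
t 42.7 p [0.4911 0.1716 0.091 ] F [ 0.4 -0.3  0.4] w 0.0564 q6 0.16
rot units [-0.   -0.01  0.  ] shift units (target axes) [-0.04  0.02  2.6 ]
blue side bbox 201 259 183 203
```

apply_moves:
  commands: [-0.04,0.02,0.6,0,0,0,0,0,0.8,0,0,0,0,0,0.6,0,0,0,0,0,0.4,0,0,0,0,0,0.2,0,0,0,0,0,0,0,0,0,0,0,0,0,0,0]

```text
clock: 43.5
position: [0.4898, 0.1713, 0.013]
ee_rot: [-0.0, 1.0, 0.02, 0.001]
contact_force: [-0.1, 0.6, 1.1]
width: 0.0562
```

apply_moves:
  commands: [0,0,0,0,0,0,0,0,0,0,0,0,0,0,0,0,0,0,0,0,0,0,0,0,0,0,0,0,0,0,0,0,0,0,0,0,0,0,0,0,0,0]
  jaw: -1
  newtons: 80

```text
clock: 44.2
position: [0.4901, 0.1713, 0.0132]
ee_rot: [-0.0, 1.0, 0.02, 0.001]
contact_force: [0.8, 0.1, 6.1]
width: 0.0123
```

```bash
python3 -c "
from h import *
need([.490,.171,.013],.0395);print(manip.get_state()['moment'])"
```

```text
t 44.2 p [0.4901 0.1713 0.0132] F [0.8 0.1 6.1] w 0.0123 q6 0.16
rot units [-0.   -0.02  0.  ] shift units (target axes) [-0.    0.01  0.01]
[-0.02186215  0.03184344  0.00579586]
```

apply_moves:
  commands: [0,0,-0.3,0,0,0,0,0,-0.6,0,0,0,0,0,-0.8,0,0,0,0,0,-0.9,0,0,0,0,0,-0.9,0,0,0,0,0,-0.9,0,0,0,0,0,-0.9,0,0,0,0,0,-0.7,0,0,0,0,0,-0.4,0,0,0,0,0,0,0,0,-0.7,0,0,0,0,0.59,0,0,0,0,0,0.58,0,0,0,0,0,0.58,0,0,0,0,0,0.58,0,0,0,0,0,0,0]

```text
clock: 45.7
position: [0.4837, 0.1702, 0.2016]
ee_rot: [-0.012, 0.983, 0.071, 0.17]
contact_force: [-1.4, 0.6, -4.1]
width: 0.0126
```

```bash
cat >> h.py <<'E'
D=np.array([.573,-.072,0,.145]); H=13.
def target(xt,zt,th,D=D,H=H,y=0.):
    c,s=np.cos(th),np.sin(th)
    p=place(D,[[xt+108*c-H*s,y,zt+108*s+H*c]])[0]
    return p,down(D[3])*Ro.from_rotvec([0,th,0])
def need2(xt,zt,th,y=0.,R0=None,p0=None):
    s=manip.get_state(); R=Rt() if R0 is None else R0; p=s["position"] if p0 is None else p0
    P,T=target(xt,zt,th,y=y)
    print("t %.1f"%s["clock"],"F",s["contact_force"].round(1),"w %.4f"%s["width"],"rot",((R.inv()*T).as_rotvec()/.15).round(2),"shift in present axes",(R.inv().apply(P-p)/.03).round(2))
def where():
    s=manip.get_state();R=Rt();L=down(D[3]).inv()*R
    th=L.as_rotvec()[1];cx=R.apply([1,0,0]);cz=-R.apply([0,0,1])
    tip=s["position"]-.108*cx-.013*cz-np.array([D[0],D[1],0]);c,q=np.cos(D[3]),np.sin(D[3])
    print("tip x %.1f y %.1f z %.1f"%(1e3*(c*tip[0]+q*tip[1]),1e3*(-q*tip[0]+c*tip[1]),1e3*tip[2]),"tilt %.3f"%th,"rv",L.as_rotvec().round(3),"F",s["contact_force"].round(1),"w %.4f"%s["width"])
E
python3 -c "
from h import *
where();need2(-82,130,.35);print(manip.get_state()['qpos'])"
```

```text
tip x -150.8 y 252.6 z 153.2 tilt 0.342 rv [-0.     0.342 -0.   ] F [-1.4  0.6 -4.1] w 0.0126
t 45.7 F [-1.4  0.6 -4.1] w 0.0126 rot [0.   0.05 0.  ] shift in present axes [1.9  8.42 1.47]
[ 0.22121963  0.03788907  1.93682075 -0.03532097  0.82607292  0.09560764]
```

apply_moves:
  commands: [0.17,0.76,0.13,0,0.05,0,0.17,0.76,0.13,0,0,0,0.17,0.76,0.13,0,0,0,0.17,0.76,0.13,0,0,0,0.17,0.76,0.13,0,0,0,0.17,0.76,0.13,0,0,0,0.17,0.76,0.13,0,0,0,0.17,0.76,0.13,0,0,0,0.17,0.76,0.13,0,0,0,0.17,0.76,0.13,0,0,0,0.17,0.76,0.13,0,0,0,0,0,0,0,0,0,0,0,0,0,0,0]

```text
clock: 47.0
position: [0.5921, -0.0678, 0.1828]
ee_rot: [-0.014, 0.982, 0.071, 0.176]
contact_force: [-0.4, -0.1, -2.5]
width: 0.013
```

```bash
python3 -c "
from h import *
where();need2(-84,110,.35)
s=lambda i,k:cv2.resize(i,None,fx=k,fy=k,interpolation=cv2.INTER_CUBIC)
im=manip.get_image('side')['frame'][:,:,::-1]
im2=manip.get_image('top')['frame'][:,:,::-1]
cv2.imwrite('pics/s7.png',np.hstack([s(im[170:275,200:300],5),cv2.resize(im2[150:255,270:330],(300,525),interpolation=cv2.INTER_CUBIC)]))
q=D
P,T=target(-84,110,.35)
"
```

```text
tip x -77.3 y 1.6 z 133.1 tilt 0.354 rv [0.002 0.354 0.001] F [-0.4 -0.1 -2.5] w 0.0130
t 47.0 F [-0.4 -0.1 -2.5] w 0.0130 rot [-0.01 -0.03 -0.01] shift in present axes [-0.47  0.05  0.66]
```

View pics/s7.png

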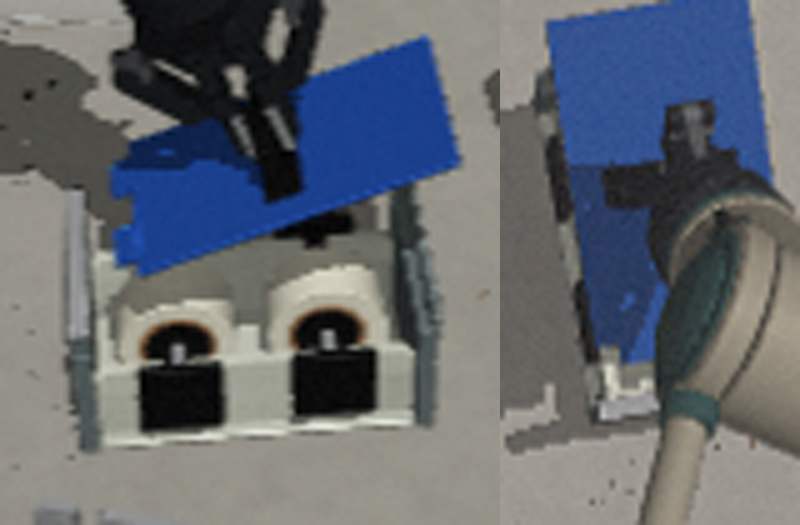

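```bash
python3 -c "
from h import *
c,s=np.cos(.354),np.sin(.354)
f=lambda a,y,b=0:[-77.3+a*c-b*s,1.6+y,133.1+a*s+b*c]
print(proj('side',place(D,[f(0,-45),f(13,-59),f(211,-59),f(211,59,5)])).round(1).tolist())
print(proj('side',place(D,[[-110,65,105],[-110,-65,0],[112,-65,0]])).round(1).tolist())"
```

```text
[[223.6, 223.7], [227.9, 225.6], [292.7, 203.0], [285.7, 176.3]]
[[212.5, 207.2], [216.0, 260.5], [287.3, 254.6]]
```

Side crop: the tilted cover's corners match prediction within about 1.5 px, and the hook wall's too. Now I lower the tabs to window height, inside the wall.

apply_moves:
  commands: [-0.24,0.05,0.33,0,0,0,-0.23,0,0.33,0,0,0,-0.13,0,0.35,0,0,0,-0.13,0,0.35,0,0,0,0,0,0,0,0,0,0,0,0,0,0,0]

```text
clock: 47.7
position: [0.586, -0.0696, 0.1373]
ee_rot: [-0.013, 0.982, 0.071, 0.177]
contact_force: [0.2, 0.5, -2.3]
width: 0.0127
```

```bash
python3 -c "
from h import *
where();need2(-106.5,87.5,.35)"
```

```text
tip x -83.5 y 0.5 z 87.4 tilt 0.356 rv [0.    0.356 0.001] F [ 0.2  0.5 -2.3] w 0.0127
t 47.7 F [ 0.2  0.5 -2.3] w 0.0127 rot [-0.   -0.04 -0.  ] shift in present axes [-0.71  0.02 -0.25]
```

apply_moves:
  commands: [-0.14,0.02,-0.05,0,-0.04,0,-0.14,0,-0.05,0,0,0,-0.14,0,-0.05,0,0,0,0,0,0,0,0,0]

```text
clock: 48.1
position: [0.572, -0.0722, 0.1378]
ee_rot: [-0.013, 0.982, 0.071, 0.174]
contact_force: [0.0, 0.8, -2.9]
width: 0.0129
```

```bash
python3 -c "
from h import *
where();need2(-106.5,87.5,.35)"
```

```text
tip x -98.0 y -0.0 z 88.5 tilt 0.351 rv [0.    0.351 0.001] F [ 0.   0.8 -2.9] w 0.0129
t 48.1 F [ 0.   0.8 -2.9] w 0.0129 rot [ 0.   -0.01 -0.  ] shift in present axes [-0.28 -0.   -0.06]
```

apply_moves:
  commands: [-0.1,0,0,0,0,0,-0.1,0,-0.03,0,0,0,-0.08,0,-0.03,0,0,0,0,0,0,0,0,0,0,0,0,0,0,0]

```text
clock: 48.6
position: [0.5645, -0.0736, 0.1365]
ee_rot: [-0.013, 0.982, 0.071, 0.174]
contact_force: [0.7, 0.2, -3.5]
width: 0.0129
```

```bash
python3 - <<'E'
from h import *
where()
# swing rows: tilt .35->.0 about the tip, tip z 87.5 -> 85.5
R=Rt();p=manip.get_state()["position"]
for th,xt,z in [(.3,-107,87),(.25,-107,86.7),(.2,-107,86.5),(.15,-107,86.2),(.1,-107,86),(.06,-107,86),(.03,-107,85.5),(0,-107,85.3)]:
    P,T=target(xt,z,th)
    print((R.inv().apply(P-p)/.03).round(3),((R.inv()*T).as_rotvec()/.15).round(3)); R,p=T,P
E
```

```text
tip x -105.6 y -0.3 z 87.1 tilt 0.351 rv [-0.     0.351  0.001] F [ 0.7  0.2 -3.5] w 0.0129
[-0.029 -0.011  0.173] [ 0.002 -0.342 -0.004]
[0.014 0.    0.19 ] [ 0.    -0.333  0.   ]
[ 0.016 -0.     0.187] [-0.    -0.333  0.   ]
[0.015 0.    0.19 ] [-0.    -0.333  0.   ]
[ 0.016 -0.     0.187] [ 0.    -0.333 -0.   ]
[0.014 0.    0.144] [ 0.    -0.267  0.   ]
[ 0.01  -0.     0.125] [ 0.  -0.2 -0. ]
[0.011 0.    0.115] [ 0.  -0.2  0. ]
```

Tabs are in the windows with no side force. Swing the first part.

apply_moves:
  commands: [-0.03,0,0.17,0,-0.34,0,0.01,0,0.19,0,-0.33,0,0.02,0,0.19,0,-0.33,0,0.015,0,0.19,0,-0.33,0,0,0,0,0,0,0,0,0,0,0,0,0]

```text
clock: 49.2
position: [0.571, -0.0723, 0.1149]
ee_rot: [-0.006, 0.994, 0.072, 0.076]
contact_force: [-0.6, 0.2, -3.2]
width: 0.0126
```

```bash
python3 - <<'E'
from h import *
where()
R=Rt();p=manip.get_state()["position"]
for th,xt,z in [(.1,-107,86),(.06,-107,86),(.03,-107,85.5),(0,-107,85.3)]:
    P,T=target(xt,z,th)
    print((R.inv().apply(P-p)/.03).round(3),((R.inv()*T).as_rotvec()/.15).round(3)); R,p=T,P
E
```

```text
tip x -106.8 y -0.0 z 85.7 tilt 0.152 rv [0.    0.152 0.   ] F [-0.6  0.2 -3.2] w 0.0126
[ 0.013 -0.002  0.175] [-0.003 -0.346 -0.   ]
[0.014 0.    0.144] [ 0.    -0.267  0.   ]
[ 0.01  -0.     0.125] [ 0.  -0.2 -0. ]
[0.011 0.    0.115] [ 0.  -0.2  0. ]
```

apply_moves:
  commands: [0.013,0,0.175,0,-0.34,0,0.014,0,0.144,0,-0.27,0,0,0,0,0,0,0,0,0,0,0,0,0]

```text
clock: 49.6
position: [0.5724, -0.0722, 0.1058]
ee_rot: [-0.002, 0.997, 0.072, 0.03]
contact_force: [-0.1, -0.5, -2.3]
width: 0.0121
```

```bash
python3 - <<'E'
from h import *
where()
R=Rt();p=manip.get_state()["position"]
for th,xt,z in [(.03,-107,85.5),(0,-107.,85.)]:
    P,T=target(xt,z,th)
    print((R.inv().apply(P-p)/.03).round(3),((R.inv()*T).as_rotvec()/.15).round(3)); R,p=T,P
E
```

```text
tip x -107.7 y -0.0 z 86.3 tilt 0.061 rv [0.    0.061 0.001] F [-0.1 -0.5 -2.3] w 0.0121
[ 0.032 -0.003  0.137] [-0.003 -0.205 -0.004]
[0.011 0.    0.125] [ 0.  -0.2  0. ]
```

apply_moves:
  commands: [0.02,0,0.137,0,-0.2,0,0,0,0,0,0,0,0.01,0,0.11,0,-0.2,0,0,0,0,0,0,0,0,0,0,0,0,0]

```text
clock: 50.1
position: [0.5741, -0.072, 0.0984]
ee_rot: [-0.0, 0.997, 0.072, 0.0]
contact_force: [-0.2, 0.0, -2.2]
width: 0.0125
```

```bash
python3 -c "
from h import *
where();need2(-107,85,0);print(manip.get_state()['moment'].round(2))"
```

```text
tip x -106.9 y -0.2 z 85.3 tilt 0.001 rv [0.    0.001 0.   ] F [-0.2  0.  -2.2] w 0.0125
t 50.1 F [-0.2  0.  -2.2] w 0.0125 rot [-0. -0. -0.] shift in present axes [-0.   -0.01  0.01]
[-0.02 -0.   -0.04]
```

apply_moves:
  commands: [0,0,0.03,0,0,0,0,0,0.03,0,0,0,0,0,0,0,0,0,0,0,0,0,0,0]

```text
clock: 50.5
position: [0.5741, -0.0721, 0.0982]
ee_rot: [0.0, 0.997, 0.072, 0.001]
contact_force: [-2.4, 0.4, 6.1]
width: 0.0125
```

```bash
python3 -c "
from h import *
where();print(manip.get_state()['moment'].round(2))"
```

```text
tip x -106.9 y -0.2 z 85.0 tilt 0.002 rv [-0.     0.002  0.001] F [-2.4  0.4  6.1] w 0.0125
[0.1  0.35 0.06]
```

Contact at exactly z = 85.0 mm, tilt about 0: the cover is home. Release and retreat.

apply_moves:
  commands: [0,0,0,0,0,0,0,0,0,0,0,0,0,0,0,0,0,0,0,0,0,0,0,0,0,0,0,0,0,0]
  jaw: 0.1

```text
clock: 51.0
position: [0.5741, -0.0721, 0.0964]
ee_rot: [-0.0, 0.997, 0.072, -0.0]
contact_force: [-0.3, -0.7, -0.5]
width: 0.0467
```

apply_moves:
  commands: [0,0,-0.2,0,0,0,0,0,-0.5,0,0,0,0,0,-0.8,0,0,0,0,0,-0.8,0,0,0,0,0,-0.8,0,0,0,0,0,-0.6,0,0,0,-0.7,-0.5,0,0,0,0,-0.7,-0.7,0,0,0,0,-0.7,-0.7,0,0,0,0,-0.7,-0.7,0,0,0,0,-0.7,-0.7,0,0,0,0,-0.7,-0.7,0,0,0,0,-0.7,-0.7,0,0,0,0,-0.7,-0.7,0,0,0,0,0,-0.7,0,0,0,0,0,-0.7,0,0,0,0,0,0,0,0,0,0,0,0,0,0,0,0]

```text
clock: 52.8
position: [0.3785, 0.1055, 0.2079]
ee_rot: [0.0, 0.997, 0.073, 0.0]
contact_force: [-0.2, 0.6, -0.1]
width: 0.047
```

```bash
python3 -c "
from h import *
print(manip.get_state()['position'],manip.get_state()['contact_force'].round(1))
s=lambda i,k:cv2.resize(i,None,fx=k,fy=k,interpolation=cv2.INTER_CUBIC)
im=manip.get_image('side')['frame'][:,:,::-1]
im2=manip.get_image('top')['frame'][:,:,::-1]
cv2.imwrite('pics/s8.png',np.hstack([s(im[135:275,195:295],4),s(im2[120:260,235:335],4)]))
print(proj('side',place(D,[[-94,-59,85],[104,-59,85],[104,59,90],[-94,59,90],[0,-35,124]])).round(1).tolist())
"
```

```text
[0.3785311  0.10549282 0.20794533] [-0.2  0.6 -0.1]
[[219.2, 239.5], [285.4, 234.3], [279.8, 207.0], [218.0, 211.6], [249.8, 222.0]]
```

View pics/s8.png

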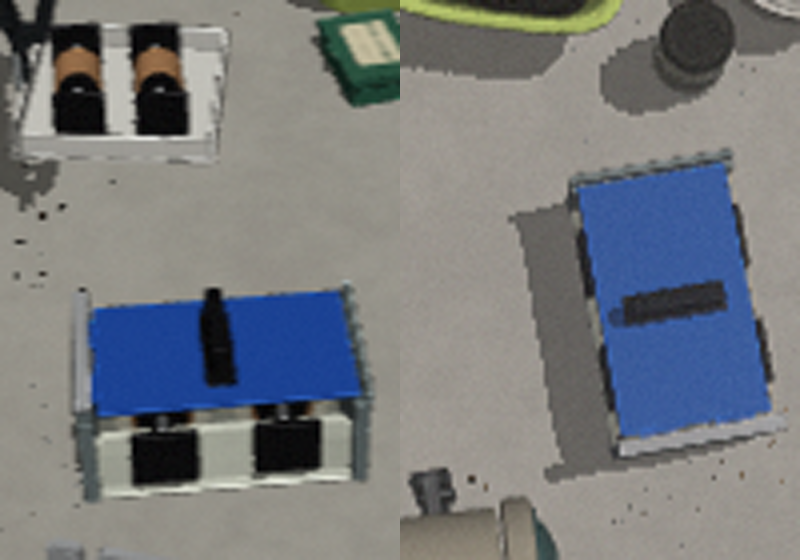

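The cover lies flat between hook bar and stop; its corners at (97,417), (358,398), (343,291) and (92,309) match the seated prediction within about 1 px.

```bash
python3 -c "
from rig import manip
print(manip.sign_off())"
```

```text
the job is handed in; nothing more can be done
None
```

The dispenser is reloaded and the job is handed in at about 53 s of the 192 s allowed. I moved both used spindles into the tray first. Then I lowered the two rolls into the back and front bays, and last hooked the cover in at 0.35 rad and swung it flat.

**What the last checks showed:**
- **Spindles:** the final picture shows both lying in the white tray.
- **Rolls:** each was lowered until the force turned upward, 1.6 N at the back bay and 11.5 N at the front. In the picture taken before the cover went on, the end plates sit at equal height.
- **Cover:** it met the walls at z = 85.0 mm with 0.002 rad of tilt, at about 6 N. Its corners in the side view match the seated prediction within about 1 px.
- **Forces:** the highest I read was about 12 N, though I only saw the values at the end of each move.
- **Bystanders:** the arm stayed clear of the jars, but I made no separate measurement of them.

**One disagreement:** the two cameras differed by 5–7 mm on the cover's starting position. The grip centred it, and its position in the hand then matched within about 1.5 px.

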